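Snap the back cap of a sample cup home with the seating tool

TASK

Take the red-handled seating tool out of its grey rest and press the blue cap down into the white sample cup with it, squarely, until the cap clicks under the four spring clips and lies fully home on its seat. Keep the push below 30 N, or the sample disc under the cap cracks, and do not touch the cap with the gripper. Then stand the tool back in its rest and let go; leave the other things on the bench where they are.

Things in the scene. Friction and masses are not known exactly. Their poses are not given: they have to be found in the camera images.
- cap_top (a point): Centre of the flat top of the snap cap, a loose blue disc 9 mm thick, z up. Its side widens from 38 mm at the underside to 43 mm just under the top edge. It starts resting level on the noses of four spring clips in the cup's bore, its top about 15 mm above cup_seat and 6.5 mm below the cup's rim. Fully home, its top is 9 mm above cup_seat.
- cap: The same blue cap (30 g), origin at the centre of its underside. Pressed at its centre it spreads the clips; the push grows all the way to a peak of 7 to 17 N about 1.5 mm above home, where the clips snap over its edge, pull it onto its seat and hold it there. The push drops by several N at the snap, then rises steeply: the seat gives less than 1 mm. Short of the snap the cap springs back up.
- cup_seat (a point): Centre of the top of the cap's seat, a firm black rubber ring inside the white cup, 26.7 mm above the bench, z up. The cup's rim is 21 mm above the seat; bore 45 mm across with a 2 mm chamfer at the rim, outside 60 mm. The four steel clips, 90 degrees apart, stand in slots of the wall; their noses reach in to a 40 mm circle 8 mm above the seat.
- loader: The aluminium block (76 x 104 x 12 mm, fixed to the bench) that carries the cup and its clips; origin on the bench under the cup's centre, 26.7 mm below cup_seat; y along the block's length, z up.
- tool_grip (a point): Centre of the round red handle of the loose seating tool: 24 mm across, 46 mm long, this point half-way up it and 78 mm above the tool's foot; z along the tool, up. The tool is 106 mm high. 24 mm below this point the handle ends on a collar 36 mm across. It starts upright in the grey rest.
- tool_foot (a point): Centre of the flat white pad under the seating tool, 78 mm below tool_grip on its axis, z up. The foot is 34 mm across for the first 6.5 mm, then a chamfered guide 41 mm across up to 18 mm; above that a stem 16 mm across.
- seat_tool: The same tool (0.17 to 0.35 kg), origin at the centre of its underside, the same point as tool_foot. On the way between rest and cup it must clear the sloping grey controller box behind the middle of the work area, which is 105 mm high.
- rest_floor (a point): Centre of the floor of the tool's rest, a fixed round grey dish, z up: floor 6 mm above the bench, well 46 mm across and 14 mm deep with a 2 mm chamfer at its rim, outside 58 mm, base 72 mm. The tool stands in it with its foot on this floor.
- tin_a: Bystander, to be left alone: aluminium tin with lid, 58 mm across, 34 mm high. Origin at the centre of its underside.
- tin_b: Bystander, to be left alone: open aluminium tin, 56 mm across, 30 mm high. Origin at the centre of its underside.
- blue_carton: Bystander, to be left alone: blue carton, 110 x 47 x 35 mm high. Origin at the centre of its underside.
- crucible_a: Bystander, to be left alone: white crucible with lid, 45 mm across, 47 mm high. Origin at the centre of its underside.
- crucible_b: Bystander, to be left alone: white crucible with lid, 45 mm across, 47 mm high. Origin at the centre of its underside.
- timer: Bystander, to be left alone: white timer, 62 x 62 x 19 mm high. Origin at the centre of its underside.
Things that resemble listed ones, but are neither listed nor needed, are in the scene too. What is shaped like the loader but orange is not meant. Of the things that look like the seat_tool, the larger one is meant.

How it is judged:
By the outcome, as a careful person would: the job done as asked, in the order asked, and still so for the second after the job is handed in, with the robot touching nothing.
It also fails if it takes over 45 s, if anything falls off the work surface, if the arm or the gripper's body presses on something with over 40 N, if the wrist force passes 120 N, or if a joint passes its speed limit or range.

ROBOT

A 6-joint arm with a two-finger parallel gripper is mounted at the origin on a cart in front of the work surface, level with it; the furniture and walls round the work are solid. World frame = base frame: x ahead of the robot, y to its left, z up, the work surface at z = 0. Lengths are in m, angles in rad, forces in N, time in s.
With the tool pointing down it reaches from about 0.25 to 0.8 m from the base axis. Payload 8.5 kg.
Tool frame: the origin (TCP) lies at the very end of the fingers, on their centre line; the grasp point (between the pads) lies 19 mm behind it (bot.hold_point_z is the distance from the TCP to the grasp point, in m); z points along the fingers, y is the line along which they close (so a half turn about z gives the same grasp; the last joint's range is limited). The gripper opens to 85 mm and grips with 20 to 120 N. Pads are 22 mm wide; open, the fingers measure 114 mm over their backs; the gripper's body (76 mm by 85 mm) begins 54 mm behind the grasp point. The pads swing forward as they close: fully open they stand 13 mm farther back than shut.
Start: joints at [1.147, 0.238, -0.013, 1.319, 0, 1.571], TCP at [0.216, 0.479, 0.203] pointing down, gripper open.
Joint ranges: [-2.66, 2.66], [-1.03, 1.9], [-1.14, 1.46], [-1.82, 2.27], [-1.45, 1.34], [-3.14, 3.14]. Speed limits (rad/s): [2.22, 2.22, 2.79, 3.14, 3.14, 3.14].

INTERFACE

Orientations are given as a unit quaternion [w, x, y, z].
In Python, from cell import bot gives the robot as it stands. The module is installed in compiled form; this text tells all that it offers.
- The arm moves only by the tool send_rows, never from a script. Its argument "increments" is a list of rows, each an object with "delta_rot": the turn, a rotation vector about the tool's x, y, z in rad, a list of three; "translation": the shift along the tool's x, y, z in cm, a list of three; "gripper": the opening, from 0 (shut) to 1 (fully open). A call has 1 to 10 rows; each row is the pose to reach, as a shift and turn from the pose commanded when the call began, along the tool's axes at that moment; what a row does not reach only later rows make up. A row lasts 1/12 s, in which the tool goes at most 41.7 mm and 7.16 degrees, less where a joint would pass 70% of its speed; a pose out of reach is approached as far as the arm can. A call with a gripper value outside its range is refused whole. The fingers move at their own pace and stop on an object; the grip force is fixed at half the most. Time passes only in rows, so rows that repeat a pose let the fingers close. It gives the time, the measured TCP pose, the force, the opening and the grip force at its end, in the units of the state.
- bot.get_state(): the state, without advancing time (a new reading comes with each control period).
- bot.camera(name): name is "side" or "top" or "wrist"; returns (picture, depth): 384x512x3 uint8, red, green, blue; 384x512 float32, m along the optical axis (not along the pixel's ray), 0 where there is no reading.
- bot.calibration(name): a dict with "fx", "fy", "cx", "cy" (pixels), "rvec" (rotation vector, rad) and "tvec" (3), from world to camera coordinates, as OpenCV has them. Camera axes: x right, y down, z forward; pixel columns grow to the right and rows downward; lengths in m; the calibration is good to about 2 mm. A picture is of the moment at which its call begins: read the wrist's pose just before it. calibration takes no time and is no camera call; for the wrist camera it gives the pose at the moment of the call.
- bot.finish_job(): hands the job in; it is judged then, once.
The state is a dict: "time_s": time; "joints": joint angles; "qvel": joint speeds; "joint_torque": joint torques, N m; "eef_pos": TCP position; "orientation": TCP orientation; "ft_force": force on the tool from outside, world axes, zero at the start; "ft_torque": the same for the moment, N m; "finger_gap": opening from 0.0 (shut) to 1.0 (fully open); "grip_force": force on a finger pad.
Only numpy, scipy, OpenCV 4.12 (cv2) and the standard library are available. Lean on these libraries where they do the work, as an engineer would, in place of code of your own. Each camera call takes 0.05 s, during which the arm holds its last target. There are 200 camera calls.

## Working session

There is one attempt and no reset: what is moved stays moved. The work goes in short steps, Python scripts to look and compute and a tool call to move; the robot and the scene stay as the last step left them, time stands still between calls to the robot, and variables do not carry over. Pictures are saved under pics/ and viewed, at most 10 in all, crops included, and the job is handed in when it is done.

Besides the shell and the picture viewer there is one more tool, called after "Request:" in YAML: its name, and indented under it one key for each argument. send_rows: Moves the arm, as the interface text tells. Its arguments: {"type":"object","properties":{"increments":{"type":"array","items":{"type":"object","properties":{"delta_rot":{"type":"array","items":{"type":"number"}},"translation":{"type":"array","items":{"type":"number"}},"gripper":{"type":"number"}}}}},"required":["increments"]}

```bash
mkdir -p pics; python3 - <<'E'
from cell import bot
import cv2,numpy as np,pickle
d={}
for n in("side","top"):
    c=bot.calibration(n); p,z=bot.camera(n); d[n]=(p,z,c)
    cv2.imwrite(f"pics/{n}0.png",p[:,:,::-1])
    R=cv2.Rodrigues(np.array(c['rvec']))[0]; print(n,c['fx'],c['cx'],c['cy'],-R.T@np.array(c['tvec']),R[2])
pickle.dump(d,open('d.pkl','wb'))
s=bot.get_state();print(s['time_s'],s['eef_pos'],s['orientation'],s['ft_force'],s['finger_gap'],bot.hold_point_z)
E
```

```text
side 485.97159601346544 250.70110655276378 186.72265439168345 [ 0.11977015 -1.02919816  0.90778641] [ 0.28260799  0.75987919 -0.5854198 ]
top 355.1354824758098 252.60255475569917 196.15463296957154 [0.4036823  0.00238843 1.32095948] [ 7.57305544e-02  7.05042412e-04 -9.97128069e-01]
0.1 [0.21570739 0.47815045 0.20202512] [-1.41275329e-04  2.10315421e-01  9.77633346e-01 -6.66538627e-04] [ 0.31937268  0.33303925 -0.46481327] 1.0009848764753384 0.0187
```

View pics/side0.png

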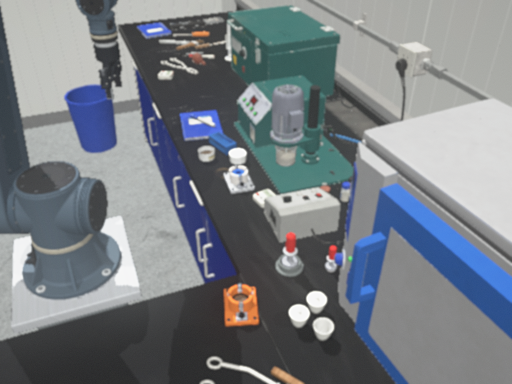

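View pics/top0.png

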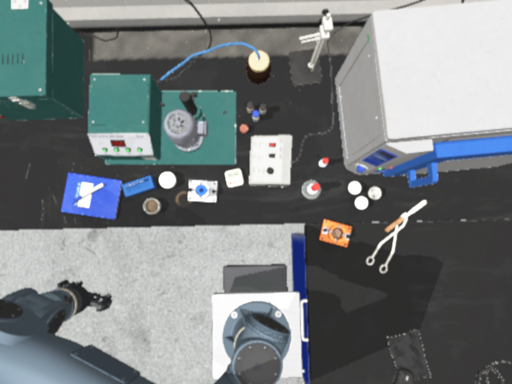

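The side view shows the red tool at (291,243) in its rest at (289,262), a smaller red decoy at (331,255) and the blue cap at (238,175). In the top view the tool is at (312,188), the cap at (202,189), the decoy at (323,162), the orange loader decoy at (336,233), and the controller box at (270,160).

```bash
cat > h.py <<'E'
import cv2,numpy as np
def cam(c):
    R=cv2.Rodrigues(np.array(c['rvec'],float))[0]; return R,-R.T@np.array(c['tvec'],float).ravel()
def ray(c,u,v,z):
    "cast pixel onto plane of height z"
    R,o=cam(c); d=R.T@np.array([(u-c['cx'])/c['fx'],(v-c['cy'])/c['fy'],1]); return o+d*(z-o[2])/d[2]
def pts(c,dep,m):
    v,u=np.nonzero(m&(dep>0)); z=dep[v,u]; R,o=cam(c)
    return (np.c_[(u-c['cx'])/c['fx']*z,(v-c['cy'])/c['fy']*z,z])@R+o
def mask(p,col):
    h=cv2.cvtColor(p,cv2.COLOR_RGB2HSV); H,S,V=cv2.split(h)
    if col=='red': return ((H<8)|(H>172))&(S>130)&(V>70)
    if col=='blue': return (H>98)&(H<125)&(S>110)&(V>60)
def blobs(m,amin=8):
    n,l,s,c=cv2.connectedComponentsWithStats(m.astype(np.uint8))
    return [(l==i,s[i],c[i]) for i in range(1,n) if s[i][4]>=amin]
E
python3 - <<'E'
import pickle,numpy as np; from h import *
d=pickle.load(open('d.pkl','rb'))
for n in d:
    p,z,c=d[n]
    for col in('red','blue'):
        for m,s,ce in blobs(mask(p,col)):
            P=pts(c,z,m)
            if len(P) and s[4]<400: print(n,col,s,ce.round(1),P.mean(0).round(3),P.min(0).round(3),P.max(0).round(3))
p,z,c=d['top']
for q in[(202,189),(312,188),(270,160),(250,150),(290,150),(270,140),(270,183),(250,183),(290,183)]:print(q,pts(c,z,np.array([[ (i==q[1] and j==q[0]) for j in range(512)] for i in range(384)])).round(3))
E
```

```text
side red [286 233  10  19 153] [290.5 241.8] [ 0.524 -0.222  0.09 ] [ 0.513 -0.231 -0.004] [ 0.58  -0.139  0.113]
side red [329 245   8  14  82] [332.1 250.8] [ 0.625 -0.257  0.056] [ 0.612 -0.271 -0.004] [ 0.675 -0.183  0.078]
side blue [137  22  34  14 219] [152.4  28.4] [0.577 1.807 0.01 ] [ 0.499  1.684 -0.007] [0.665 1.957 0.018]
side blue [337 135  21   8  53] [346.8 138.1] [0.99  0.296 0.007] [ 0.964  0.265 -0.   ] [1.015 0.333 0.013]
side blue [355 167   2  14  17] [355.2 173.4] [ 0.579 -0.374  0.378] [ 0.575 -0.382  0.369] [ 0.585 -0.362  0.384]
side blue [233 169  11   5  39] [237.9 171.2] [0.531 0.192 0.039] [0.515 0.179 0.037] [0.547 0.207 0.044]
side blue [342 181   8   8  48] [345.5 184.5] [ 0.802 -0.015  0.055] [ 0.789 -0.03  -0.   ] [0.856 0.067 0.063]
side blue [346 182   9  52 121] [349.4 211. ] [ 0.579 -0.372  0.282] [ 0.573 -0.386  0.224] [ 0.592 -0.346  0.362]
side blue [200 233   7  14  69] [203.  238.4] [ 0.45   0.418 -0.41 ] [ 0.448  0.366 -0.496] [ 0.452  0.47  -0.347]
side blue [335 253   7  12  67] [338.6 258.5] [ 0.573 -0.366  0.146] [ 0.566 -0.375  0.134]
[... 867 characters left out ...]
51] [ 0.565 -0.369  0.143] [ 0.586 -0.347  0.156]
top blue [196 185  11  11  86] [200.8 189.7] [0.529 0.19  0.042] [0.509 0.17  0.036] [0.546 0.208 0.048]
top blue [304 303   5  34 127] [305.8 319.7] [ 0.002 -0.204 -0.18 ] [-0.086 -0.209 -0.268] [ 0.101 -0.187 -0.003]
top blue [302 342   8  42 252] [305.6 360.2] [-0.185 -0.206 -0.244] [-0.294 -0.209 -0.377] [-0.04  -0.188 -0.007]
(202, 189) [[0.531 0.186 0.039]]
(312, 188) [[ 0.52  -0.202  0.1  ]]
(270, 160) [[ 0.624 -0.061  0.082]]
(250, 150) [[ 0.679  0.009 -0.004]]
(290, 150) [[ 0.654 -0.13   0.102]]
(270, 140) [[ 0.696 -0.063  0.081]]
(270, 183) [[ 0.542 -0.059  0.085]]
(250, 183) [[0.546 0.011 0.063]]
(290, 183) [[ 0.55  -0.137  0.003]]
```

Request:
send_rows:
  increments:
    - {"translation":[-5.6,-5.1,-0.8],"delta_rot":[0,0,0.115],"gripper":1}
    - {"translation":[-8.4,-7.6,-1.2],"delta_rot":[0,0,0.172],"gripper":1}
    - {"translation":[-11.2,-10.2,-1.6],"delta_rot":[0,0,0.23],"gripper":1}
    - {"translation":[-14,-12.7,-2],"delta_rot":[0,0,0.29],"gripper":1}
    - {"translation":[-16.8,-15.2,-2.4],"delta_rot":[0,0,0.35],"gripper":1}
    - {"translation":[-19.6,-17.8,-2.8],"delta_rot":[0,0,0.4],"gripper":1}
    - {"translation":[-22.4,-20.3,-3.2],"delta_rot":[0,0,0.5],"gripper":1}
    - {"translation":[-25.2,-22.8,-3.6],"delta_rot":[0,0,0.6],"gripper":1}
    - {"translation":[-28,-25.4,-4],"delta_rot":[0,0,0.7],"gripper":1}
    - {"translation":[-28,-25.4,-4],"delta_rot":[0,0,0.8],"gripper":1}

```text
time_s: 0.93
eef_pos: [0.3684, 0.1269, 0.2432]
orientation: [0.001, 0.579, 0.816, -0.0]
ft_force: [-0.1, -0.1, 0.6]
finger_gap: 0.998
grip_force: 0.0
```

```bash
cat >> h.py <<'E'
from scipy.spatial.transform import Rotation as Ro
def Rt(s): q=s['orientation']; return Ro.from_quat([q[1],q[2],q[3],q[0]])
def go(s,tgt,yaw=0.):
    "cm shift in tool axes and rotvec to reach tgt, tool down, closing axis at angle yaw"
    R=Rt(s); T=Ro.from_matrix(np.array([[-np.sin(yaw),np.cos(yaw),0],[np.cos(yaw),np.sin(yaw),0],[0,0,-1]]).T)
    return (R.inv().apply(np.array(tgt)-s['eef_pos'])*100).round(2),(R.inv()*T).as_rotvec().round(4)
E
python3 - <<'E'
from h import *; from cell import bot; import pickle
s=bot.get_state();print(s['time_s'],s['eef_pos'],s['orientation'],s['joints'])
print(go(s,[.522,-.218,.28]))
p,z,c=pickle.load(open('d.pkl','rb'))['top']
P=pts(c,z,z>0)
for y0 in(-.3,-.2,0,.1,.15,.2,.25):
  for x0 in (.45,.5,.55,.6,.65):
    q=P[(abs(P[:,0]-x0-.025)<.025)&(abs(P[:,1]-y0-.025)<.025)]; print(round(y0,2),x0,q[:,2].max().round(3),end=' | ')
  print()
E
```

```text
0.9333 [0.36839738 0.1268651  0.24317761] [ 9.90997284e-04  5.78708087e-01  8.15534136e-01 -2.01611921e-04] [ 0.33324113 -0.00801516 -0.19732688  1.38066042 -0.00184705  1.56752843]
(array([-37.63,   3.11,  -3.61]), array([0.0011, 0.0017, 0.3365]))
-0.3 0.45 0.011 | -0.3 0.5 0.007 | -0.3 0.55 0.007 | -0.3 0.6 0.081 | -0.3 0.65 0.007 | 
-0.2 0.45 0.01 | -0.2 0.5 0.064 | -0.2 0.55 0.01 | -0.2 0.6 0.026 | -0.2 0.65 0.013 | 
0 0.45 0.007 | 0 0.5 0.064 | 0 0.55 0.069 | 0 0.6 0.068 | 0 0.65 0.068 | 
0.1 0.45 0.02 | 0.1 0.5 0.033 | 0.1 0.55 0.021 | 0.1 0.6 0.029 | 0.1 0.65 0.237 | 
0.15 0.45 0.052 | 0.15 0.5 0.053 | 0.15 0.55 0.055 | 0.15 0.6 0.028 | 0.15 0.65 0.287 | 
0.2 0.45 0.02 | 0.2 0.5 0.056 | 0.2 0.55 0.052 | 0.2 0.6 0.027 | 0.2 0.65 0.288 | 
0.25 0.45 0.008 | 0.25 0.5 0.034 | 0.25 0.55 0.043 | 0.25 0.6 0.028 | 0.25 0.65 0.287 |
```

Request:
send_rows:
  increments:
    - {"translation":[-4,0.3,-0.4],"delta_rot":[0,0,0.05],"gripper":1}
    - {"translation":[-8,0.6,-0.8],"delta_rot":[0,0,0.1],"gripper":1}
    - {"translation":[-12,1,-1.2],"delta_rot":[0,0,0.15],"gripper":1}
    - {"translation":[-16,1.3,-1.6],"delta_rot":[0,0,0.2],"gripper":1}
    - {"translation":[-20,1.6,-2],"delta_rot":[0,0,0.25],"gripper":1}
    - {"translation":[-24,2,-2.4],"delta_rot":[0,0,0.3],"gripper":1}
    - {"translation":[-28,2.3,-2.8],"delta_rot":[0,0,0.3365],"gripper":1}
    - {"translation":[-32,2.6,-3.2],"delta_rot":[0,0,0.3365],"gripper":1}
    - {"translation":[-35,2.9,-3.6],"delta_rot":[0,0,0.3365],"gripper":1}
    - {"translation":[-37.6,3.1,-3.6],"delta_rot":[0,0,0.3365],"gripper":1}

```text
time_s: 1.77
eef_pos: [0.5243, -0.2138, 0.2786]
orientation: [0.0, 0.704, 0.71, -0.0]
ft_force: [-0.2, 0.6, -0.1]
finger_gap: 1.003
grip_force: 0.0
```

```bash
cat > look.py <<'E'
import sys; from h import *; from cell import bot; import pickle
n=sys.argv[1]
s=bot.get_state(); c=bot.calibration('wrist'); p,z=bot.camera('wrist')
cv2.imwrite(f'pics/{n}.png',p[:,:,::-1]); pickle.dump((s,c,p,z),open(n+'.pkl','wb'))
print(s['time_s'],s['eef_pos'],Rt(s).as_matrix()[:,1:].T.round(4).tolist(),s['ft_force'],s['finger_gap'],s['qvel'].max() if hasattr(s['qvel'],'max') else '')
R,o=cam(c); print('cam',o.round(3),R[2].round(3))
for col in('red','blue'):
    for m,st,ce in blobs(mask(p,col),60):
        P=pts(c,z,m)
        if len(P): print(col,st,ce.round(1),'med',np.median(P,0).round(4),'lo',np.percentile(P,2,0).round(4),'hi',np.percentile(P,98,0).round(4))
E
python3 look.py w1
```

```text
1.7667 [ 0.52434202 -0.21375344  0.27857118] [[1.0, 0.009, -0.0], [-0.0, -0.0002, -1.0]] [-0.22809599  0.59428454 -0.07862007] 1.003016012916019 0.5483720405413515
cam [ 0.525 -0.144  0.449] [ 0.004 -0.274 -0.962]
red [396  20  12  19 198] [401.7  28.6] med [ 0.6793 -0.0706  0.0925] lo [ 0.6744 -0.0787  0.0886] hi [ 0.6849 -0.0619  0.0959]
red [245 153  20  27 434] [254.1 165.9] med [ 0.5275 -0.2128  0.1093] lo [ 0.5175 -0.2491  0.004 ] hi [ 0.5376 -0.204   0.1121]
red [320 186  18  19 242] [328.1 195.1] med [ 0.6224 -0.258   0.072 ] lo [ 6.157e-01 -2.919e-01 -6.000e-04] hi [ 0.6527 -0.252   0.0752]
blue [  13  119  154   14 1853] [ 90.  125.7] med [ 0.1016 -0.2094 -0.397 ] lo [-0.213  -0.2098 -0.6492] hi [ 0.327  -0.1895 -0.0232]
blue [286 287  25  28 457] [298.8 299. ] med [ 0.5785 -0.3544  0.1491] lo [ 0.567  -0.3689  0.1361] hi [ 0.5904 -0.3477  0.155 ]
blue [275 321  15  14 172] [282.1 327.1] med [ 0.5702 -0.4725  0.0523] lo [ 0.5331 -0.5038 -0.0013] hi [ 0.5808 -0.2033  0.3801]
blue [323 333  15  18 161] [330.3 342.1] med [ 0.5941 -0.343   0.2243] lo [ 0.5438 -0.3518  0.2169] hi [ 0.5977 -0.203   0.385 ]
```

```bash
python3 - <<'E'
from cell import bot
for i in range(4): bot.camera('top')
E
python3 look.py w2|grep -v blue
```

```text
2.0167 [ 0.52320936 -0.21079309  0.27811337] [[0.9999, 0.0102, -0.0013], [-0.0013, 0.0006, -1.0]] [-1.16332631 -0.57059715 -0.26386058] 0.9998469156095126 0.01667530024124718
cam [ 0.524 -0.141  0.449] [ 0.003 -0.273 -0.962]
red [397  23  13  19 197] [403.   31.9] med [ 0.6795 -0.0706  0.0927] lo [ 0.6744 -0.0788  0.0892] hi [ 0.6848 -0.0623  0.0957]
red [246 155  20  27 441] [255.3 168.7] med [ 0.5273 -0.2128  0.1092] lo [ 5.172e-01 -2.515e-01  1.000e-04] hi [ 0.5384 -0.2039  0.1121]
red [321 188  18  19 244] [329.  197.6] med [ 0.6224 -0.2581  0.0716] lo [ 6.156e-01 -2.909e-01 -5.000e-04] hi [ 0.6528 -0.252   0.0754]
```

View pics/w2.png

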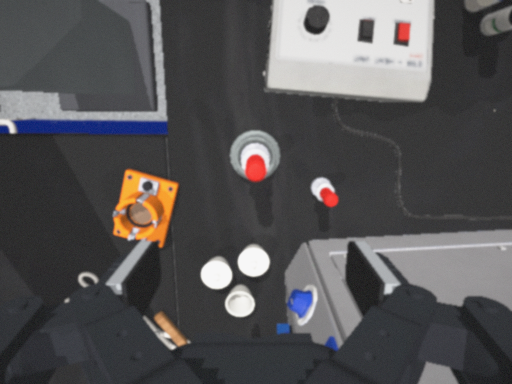

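The wrist view shows the tool's red handle at (255,167) in its rest (255,155), the small decoy at (328,197) and the box at the top right. I'll fit the handle top and the rest rim.

```bash
cat > fit.py <<'E'
import pickle,sys; from h import *
s,c,p,z=pickle.load(open(sys.argv[1]+'.pkl','rb'))
def circ(P):
    (x,y),r=cv2.minEnclosingCircle(P[:,:2].astype(np.float32)); return round(x,4),round(y,4),round(r,4)
m=mask(p,'red'); P=pts(c,z,m); g=np.array([.525,-.213])
P=P[(np.hypot(*(P[:,:2]-g).T)<.03)&(P[:,2]>.05)]
t=P[P[:,2]>.106]; print('top',len(t),circ(t),t.mean(0).round(4))
k=[max([b for b in blobs(m,60)],key=lambda b:-abs(pts(c,z,b[0]).mean(0)[:2]-g).sum())][0]
Q=pts(c,z,z>0); Q=Q[np.hypot(*(Q[:,:2]-g).T)<.05]
for lo,hi in((.016,.024),(.005,.014),(.045,.065)):
    q=Q[(Q[:,2]>lo)&(Q[:,2]<hi)]; print(lo,len(q),circ(q),q.mean(0).round(4),np.percentile(q[:,:2],[1,99],0).round(4).tolist())
E
python3 fit.py w2
```

```text
top 333 (0.5273, -0.2158, 0.0118) [ 0.5274 -0.2152  0.1097]
0.016 549 (0.5274, -0.2158, 0.0291) [ 0.5271 -0.2077  0.02  ] [[0.5001, -0.238], [0.5556, -0.1877]]
0.005 349 (0.5274, -0.2154, 0.0352) [ 0.5269 -0.2054  0.0063] [[0.4944, -0.2456], [0.5608, -0.1828]]
0.045 234 (0.5275, -0.2157, 0.0178) [ 0.5271 -0.2084  0.0592] [[0.5111, -0.2242], [0.5442, -0.1985]]
```

```bash
python3 -c "
from h import *; from cell import bot; s=bot.get_state(); print(s['eef_pos'],go(s,[.5274,-.2157,.15]),go(s,[.5274,-.2157,.067]))"
```

```text
[ 0.52316525 -0.21040941  0.27844353] (array([-0.54,  0.43, 12.84]), array([-0.0008, -0.0004,  0.0109])) (array([-0.54,  0.43, 21.14]), array([-0.0008, -0.0004,  0.0109]))
```

Request:
send_rows:
  increments:
    - {"translation":[-0.54,0.43,3.5],"delta_rot":[0,0,0.011],"gripper":1}
    - {"translation":[-0.54,0.43,7],"delta_rot":[0,0,0.011],"gripper":1}
    - {"translation":[-0.54,0.43,10.5],"delta_rot":[0,0,0.011],"gripper":1}
    - {"translation":[-0.54,0.43,12.8],"delta_rot":[0,0,0.011],"gripper":1}
    - {"translation":[-0.54,0.43,12.8],"delta_rot":[0,0,0.011],"gripper":1}
    - {"translation":[-0.54,0.43,12.8],"delta_rot":[0,0,0.011],"gripper":1}
    - {"translation":[-0.54,0.43,12.8],"delta_rot":[0,0,0.011],"gripper":1}
    - {"translation":[-0.54,0.43,12.8],"delta_rot":[0,0,0.011],"gripper":1}

```text
time_s: 2.73
eef_pos: [0.5292, -0.2166, 0.153]
orientation: [0.002, 0.707, 0.707, 0.001]
ft_force: [0.8, 0.1, 1.0]
finger_gap: 0.999
grip_force: 0.0
```

```bash
python3 look.py w3|grep -v blue; python3 fit.py w3; python3 -c "
from h import *; from cell import bot; s=bot.get_state(); print(s['eef_pos'],go(s,[.5274,-.2157,.067]))"
```

```text
2.7333 [ 0.52921959 -0.21663381  0.15295172] [[1.0, 0.0001, 0.0032], [0.0032, -0.0014, -1.0]] [0.78553203 0.1466694  1.01093471] 0.998667423175099 0.003624779847727476
cam [ 0.53  -0.147  0.324] [ 0.004 -0.275 -0.961]
red [ 231  171   35   45 1163] [248.3 194.1] med [ 0.5275 -0.2115  0.1086] lo [ 5.164e-01 -2.583e-01 -3.000e-04] hi [ 0.5384 -0.2039  0.1119]
red [341 215  29  27 532] [354.2 228.8] med [ 0.621  -0.2562  0.0681] lo [ 6.153e-01 -2.914e-01 -5.000e-04] hi [ 0.6601 -0.2517  0.0756]
top 780 (0.5274, -0.2158, 0.012) [ 0.5274 -0.2148  0.1096]
0.016 1049 (0.5271, -0.2157, 0.029) [ 0.5276 -0.206   0.0203] [[0.4997, -0.2356], [0.5547, -0.1875]]
0.005 647 (0.5269, -0.215, 0.0356) [ 0.5285 -0.2023  0.0062] [[0.4947, -0.2414], [0.5598, -0.1819]]
0.045 487 (0.5275, -0.2158, 0.0179) [ 0.5277 -0.2081  0.0591] [[0.5103, -0.224], [0.5445, -0.1985]]
[ 0.52917177 -0.21674107  0.15277531] (array([ 0.12, -0.2 ,  8.58]), array([ 0.0031,  0.0014, -0.0001]))
```

Request:
send_rows:
  increments:
    - {"translation":[0.1,-0.2,2.5],"delta_rot":[0.003,0.001,0],"gripper":1}
    - {"translation":[0.1,-0.2,5],"delta_rot":[0.003,0.001,0],"gripper":1}
    - {"translation":[0.1,-0.2,7],"delta_rot":[0.003,0.001,0],"gripper":1}
    - {"translation":[0.1,-0.2,8.3],"delta_rot":[0.003,0.001,0],"gripper":1}
    - {"translation":[0.1,-0.2,8.5],"delta_rot":[0.003,0.001,0],"gripper":1}
    - {"translation":[0.1,-0.2,8.5],"delta_rot":[0.003,0.001,0],"gripper":1}
    - {"translation":[0.1,-0.2,8.5],"delta_rot":[0.003,0.001,0],"gripper":1}

```text
time_s: 3.37
eef_pos: [0.5269, -0.216, 0.067]
orientation: [-0.0, 0.707, 0.707, -0.0]
ft_force: [-0.4, -0.4, 0.1]
finger_gap: 1.002
grip_force: 0.0
```

```bash
python3 -c "
from h import *; from cell import bot; s=bot.get_state(); print(s['eef_pos'],s['ft_force'],go(s,[.5274,-.2157,.067]))"
```

```text
[ 0.52692985 -0.21595197  0.06704834] [-0.44939869 -0.38582755  0.11734194] (array([0.03, 0.05, 0.  ]), array([-0.0012, -0.0002, -0.0006]))
```

Well aligned. Close.

Request:
send_rows:
  increments:
    - {"translation":[0,0,0],"delta_rot":[0,0,0],"gripper":0.4}
    - {"translation":[0,0,0],"delta_rot":[0,0,0],"gripper":0.2}
    - {"translation":[0,0,0],"delta_rot":[0,0,0],"gripper":0}
    - {"translation":[0,0,0],"delta_rot":[0,0,0],"gripper":0}
    - {"translation":[0,0,0],"delta_rot":[0,0,0],"gripper":0}
    - {"translation":[0,0,0],"delta_rot":[0,0,0],"gripper":0}
    - {"translation":[0,0,0],"delta_rot":[0,0,0],"gripper":0}
    - {"translation":[0,0,0],"delta_rot":[0,0,0],"gripper":0}

```text
time_s: 4.03
eef_pos: [0.5262, -0.2157, 0.0662]
orientation: [-0.001, 0.707, 0.707, -0.001]
ft_force: [-1.6, 0.6, 5.5]
finger_gap: 0.25
grip_force: 58.6
```

```bash
python3 -c "
from h import *; from cell import bot; s=bot.get_state(); print(s['eef_pos'],s['ft_force'],s['ft_torque'],go(s,[.5274,-.2157,.197]))"
```

```text
[ 0.5262302  -0.21572395  0.06618489] [-1.60586863  0.63433107  5.50191421] [ 0.06924781  0.2580329  -0.01533126] (array([ 1.000e-02,  9.000e-02, -1.308e+01]), array([-0.0024, -0.0005, -0.0005]))
```

Request:
send_rows:
  increments:
    - {"translation":[0,0,-1],"delta_rot":[0,0,0],"gripper":0}
    - {"translation":[0,0,-2.5],"delta_rot":[0,0,0],"gripper":0}
    - {"translation":[0,0,-5],"delta_rot":[0,0,0],"gripper":0}
    - {"translation":[0,0,-8],"delta_rot":[0,0,0],"gripper":0}
    - {"translation":[0,0,-11],"delta_rot":[0,0,0],"gripper":0}
    - {"translation":[0,0,-14],"delta_rot":[0,0,0],"gripper":0}
    - {"translation":[0,0,-14],"delta_rot":[0,0,0],"gripper":0}
    - {"translation":[0,0,-14],"delta_rot":[0,0,0],"gripper":0}

```text
time_s: 4.7
eef_pos: [0.5272, -0.216, 0.2073]
orientation: [-0.0, 0.707, 0.707, -0.0]
ft_force: [0.4, 0.4, -3.3]
finger_gap: 0.25
grip_force: 59.5
```

```bash
python3 look.py w4 | grep -v blue;  python3 -c "
from h import *; from cell import bot; s=bot.get_state(); print(s['eef_pos'],s['ft_force'],s['ft_torque'],s['grip_force'],go(s,[.53,.12,.206]))"
```

```text
4.7 [ 0.52717757 -0.21599512  0.20731342] [[1.0, -0.0005, -0.0003], [-0.0003, -0.0002, -1.0]] [ 0.36866842  0.37041686 -3.34549361] 0.24964925333344062 0.028206280096095843
cam [ 0.528 -0.146  0.378] [ 0.001 -0.274 -0.962]
red [430   0  15  17 238] [437.    7.5] med [ 0.6789 -0.0733  0.0934] lo [ 0.674  -0.0788  0.0893] hi [ 0.6846 -0.0674  0.0959]
red [330 199  23  24 383] [341.1 211.1] med [ 0.6218 -0.2574  0.0706] lo [ 6.156e-01 -2.944e-01 -6.000e-04] hi [ 0.6562 -0.2519  0.0754]
red [ 229  204   49   76 3070] [252.8 243.2] med [ 0.5287 -0.2091  0.249 ] lo [ 0.5181 -0.2236  0.2064] hi [ 0.539  -0.2041  0.2529]
[ 0.5263727  -0.21565065  0.20566983] [ 0.05510348  0.40601564 -3.6621187 ] [0.00179519 0.00340498 0.02039758] 59.47439421841409 (array([ 3.357e+01,  3.500e-01, -1.000e-02]), array([-0.0028, -0.0008, -0.0005]))
```

View pics/w4.png

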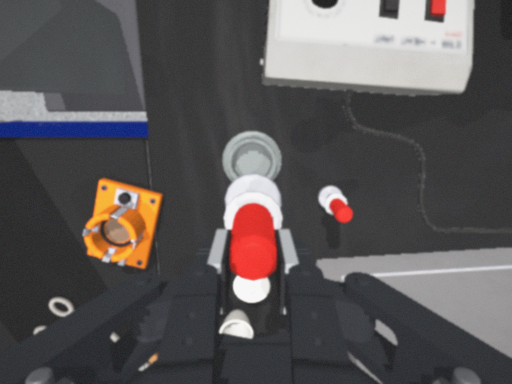

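The tool is lifted straight, gripped at (253,240), with the empty rest behind it at (252,158). Next I carry it over to a viewpoint short of the cup.

Request:
send_rows:
  increments:
    - {"translation":[2,0,0],"delta_rot":[0,0,0],"gripper":0}
    - {"translation":[5.5,0,0],"delta_rot":[0,0,0],"gripper":0}
    - {"translation":[9,0.1,0],"delta_rot":[0,0,0],"gripper":0}
    - {"translation":[13,0.1,0],"delta_rot":[0,0,0],"gripper":0}
    - {"translation":[17,0.2,0],"delta_rot":[0,0,0],"gripper":0}
    - {"translation":[21,0.2,0],"delta_rot":[0,0,0],"gripper":0}
    - {"translation":[25,0.3,0],"delta_rot":[0,0,0],"gripper":0}
    - {"translation":[28.5,0.3,0],"delta_rot":[0,0,0],"gripper":0}
    - {"translation":[31.5,0.35,0],"delta_rot":[0,0,0],"gripper":0}
    - {"translation":[33.5,0.35,0],"delta_rot":[0,0,0],"gripper":0}

```text
time_s: 5.58
eef_pos: [0.5288, 0.122, 0.204]
orientation: [-0.003, 0.707, 0.708, -0.002]
ft_force: [-1.0, -0.3, -2.9]
finger_gap: 0.249
grip_force: 59.4
```

Request:
send_rows:
  increments:
    - {"translation":[0,0,0],"delta_rot":[0,0,0],"gripper":0}
    - {"translation":[0,0,0],"delta_rot":[0,0,0],"gripper":0}
    - {"translation":[0,0,0],"delta_rot":[0,0,0],"gripper":0}

```text
time_s: 5.83
eef_pos: [0.5293, 0.1189, 0.2046]
orientation: [-0.002, 0.707, 0.707, -0.002]
ft_force: [0.6, 0.2, -3.1]
finger_gap: 0.246
grip_force: 59.4
```

```bash
python3 look.py w5
```

```text
5.8333 [0.52931617 0.11887777 0.20462721] [[1.0, -0.0002, -0.0055], [-0.0055, 0.0, -1.0]] [ 0.57237765  0.23649144 -3.08110423] 0.2464212931040622 0.007016676260049804
cam [0.531 0.188 0.376] [-0.004 -0.274 -0.962]
red [ 229  204   49   78 3090] [252.6 243.6] med [0.5309 0.1257 0.2464] lo [0.5203 0.1101 0.2036] hi [0.5413 0.1308 0.2502]
blue [ 233   81   41   42 1342] [253.4 101.2] med [0.5305 0.1889 0.0403] lo [0.5119 0.1697 0.0387] hi [0.55   0.2074 0.0418]
blue [    0   213   160   136 10328] [ 81.8 271.6] med [ 0.1119 -0.2094 -0.3038] lo [-0.0137 -0.211  -0.674 ] hi [ 0.2776 -0.2075 -0.0646]
blue [475 271  27  23 460] [487.6 282.3] med [ 0.8002 -0.0127  0.0587] lo [ 7.905e-01 -3.740e-02  2.000e-04] hi [ 0.858  -0.0033  0.0605]
blue [108 319  24  27 291] [119.8 331.8] med [ 0.2923 -0.2094 -0.0884] lo [ 0.2791 -0.211  -0.1215] hi [0.4931 0.1265 0.3033]
```

View pics/w5.png

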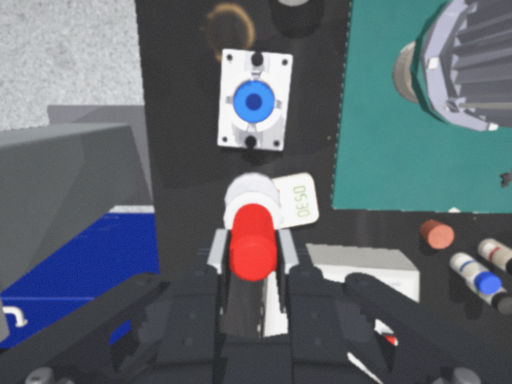

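The cap is at (253,101) in its white cup, with the held tool at (252,244). I'll fit the cap and cup rim, and the tool's axis in the hand.

```bash
cat > fit2.py <<'E'
import pickle,sys; from h import *
s,c,p,z=pickle.load(open(sys.argv[1]+'.pkl','rb'))
def circ(P):
    (x,y),r=cv2.minEnclosingCircle(P[:,:2].astype(np.float32)); return round(x,4),round(y,4),round(r,4)
g=np.array([.5305,.189])
m=mask(p,'blue'); P=pts(c,z,m); P=P[np.hypot(*(P[:,:2]-g).T)<.026]
if len(P)>50:
    A=np.c_[P[:,:2]-g,np.ones(len(P))]; print('cap',len(P),circ(P),'z,slope',np.linalg.lstsq(A,P[:,2],rcond=None)[0].round(4))
Q=pts(c,z,z>0); q=Q[(np.hypot(*(Q[:,:2]-g).T)<.036)&(Q[:,2]>.044)&(Q[:,2]<.053)]
if len(q)>50: print('rim',len(q),circ(q),q.mean(0).round(4),np.percentile(q[:,:2],[1,50,99],0).round(4).tolist())
e=np.array(s['eef_pos']); q=Q[np.hypot(*(Q[:,:2]-e[:2]).T)<.025]
for lo,hi in((.037,.05),(-.012,0.001),(-.058,-.04)):
    t=q[(q[:,2]>e[2]+lo)&(q[:,2]<e[2]+hi)]
    if len(t)>50: print('tool',lo,len(t),circ(t),t[:,2].max().round(4))
print('eef',e)
E
python3 fit2.py w5; python3 fit2.py w4; python3 -c "
from h import *; from cell import bot; s=bot.get_state(); print(s['eef_pos'],go(s,[.5305,.189,.15]))"
```

```text
cap 1336 (0.5307, 0.1885, 0.0211) z,slope [ 0.0017 -0.0016  0.0403]
rim 1035 (0.5308, 0.1882, 0.03) [0.5309 0.1891 0.0474] [[0.5024, 0.16], [0.5306, 0.1917], [0.5594, 0.2168]]
tool 0.037 2752 (0.5298, 0.1255, 0.0235) 0.2546
tool -0.012 1037 (0.5307, 0.1185, 0.0182) 0.2056
tool -0.058 987 (0.5304, 0.1187, 0.0204) 0.1639
eef [0.52931617 0.11887777 0.20462721]
tool 0.037 2755 (0.5277, -0.2089, 0.0235) 0.2573
tool -0.012 1048 (0.5284, -0.2161, 0.0181) 0.2083
tool -0.058 975 (0.5286, -0.2159, 0.0203) 0.1668
eef [ 0.52717757 -0.21599512  0.20731342]
[0.52954598 0.1185019  0.20498092] (array([7.05, 0.11, 5.5 ]), array([-0.0048, -0.0002, -0.001 ]))
```

Request:
send_rows:
  increments:
    - {"translation":[2.5,0,0],"delta_rot":[-0.0048,0,0],"gripper":0}
    - {"translation":[5,0,1],"delta_rot":[-0.0048,0,0],"gripper":0}
    - {"translation":[6.98,0.02,3],"delta_rot":[-0.0048,0,0],"gripper":0}
    - {"translation":[6.98,0.03,5.5],"delta_rot":[-0.0048,0,0],"gripper":0}
    - {"translation":[6.98,0.03,6.5],"delta_rot":[-0.0048,0,0],"gripper":0}
    - {"translation":[6.98,0.03,6.5],"delta_rot":[-0.0048,0,0],"gripper":0}
    - {"translation":[6.98,0.03,6.5],"delta_rot":[-0.0048,0,0],"gripper":0}
    - {"translation":[6.98,0.03,6.5],"delta_rot":[-0.0048,0,0],"gripper":0}

```text
time_s: 6.55
eef_pos: [0.531, 0.1884, 0.1422]
orientation: [0.001, 0.708, 0.706, 0.002]
ft_force: [-0.0, 0.3, -2.9]
finger_gap: 0.249
grip_force: 59.4
```

```bash
python3 look.py w6 |head -1; python3 fit2.py w6; python3 -c "
from h import *; from cell import bot; s=bot.get_state(); print(s['eef_pos'],s['ft_force'],go(s,[.5305,.1885,.105]))"
```

```text
6.55 [0.53101056 0.18838349 0.14220947] [[1.0, -0.002, 0.0031], [0.0031, 0.0012, -1.0]] [-0.04980392  0.33063208 -2.88476695] 0.24895501090345112 0.006353660490107551
cap 581 (0.5286, 0.1935, 0.0231) z,slope [-0.5023  0.0379  0.042 ]
rim 808 (0.5306, 0.1884, 0.0301) [0.5289 0.2012 0.0474] [[0.5018, 0.1735], [0.5238, 0.2042], [0.5593, 0.2172]]
tool 0.037 2765 (0.5314, 0.1953, 0.0236) 0.1922
tool -0.012 1035 (0.5324, 0.1882, 0.018) 0.1431
tool -0.058 987 (0.5326, 0.1885, 0.0203) 0.1015
eef [0.53101056 0.18838349 0.14220947]
[0.53121403 0.18857085 0.14241706] [ 0.1368953   0.08685724 -2.85418106] (array([-0.01, -0.09,  3.74]), array([ 0.0037, -0.0015, -0.0018]))
```

View pics/w6.png

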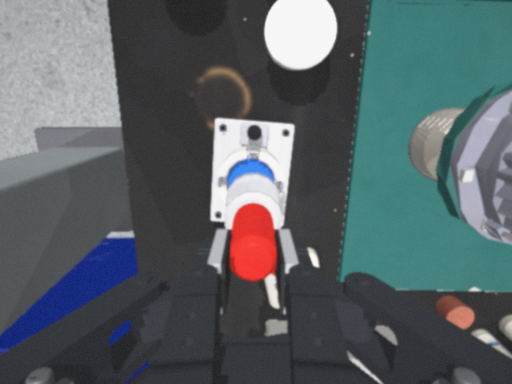

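The held tool (253,215) sits just over the cup, about 1.8 mm too far in x; the cap is still partly visible at (250,175). I'll correct that and go down to just above the cap.

Request:
send_rows:
  increments:
    - {"translation":[0,-0.18,0.5],"delta_rot":[0.0035,-0.001,0],"gripper":0}
    - {"translation":[0,-0.18,1.5],"delta_rot":[0.0035,-0.001,0],"gripper":0}
    - {"translation":[0,-0.18,2.5],"delta_rot":[0.0035,-0.001,0],"gripper":0}
    - {"translation":[0,-0.18,3.2],"delta_rot":[0.0035,-0.001,0],"gripper":0}
    - {"translation":[0,-0.18,3.5],"delta_rot":[0.0035,-0.001,0],"gripper":0}
    - {"translation":[0,-0.18,3.5],"delta_rot":[0.0035,-0.001,0],"gripper":0}
    - {"translation":[0,-0.18,3.5],"delta_rot":[0.0035,-0.001,0],"gripper":0}

```text
time_s: 7.18
eef_pos: [0.5284, 0.1892, 0.1057]
orientation: [-0.001, 0.707, 0.707, -0.001]
ft_force: [-0.1, -0.2, -2.5]
finger_gap: 0.249
grip_force: 59.5
```

```bash
python3 look.py w7 |head -1; python3 fit2.py w7; python3 -c "
from h import *; from cell import bot; s=bot.get_state(); print(s['eef_pos'],s['ft_force'],s['ft_torque'],go(s,[.5305,.1885,.105]))"
```

```text
7.1833 [0.52836078 0.18919435 0.10571032] [[1.0, -0.0004, -0.0023], [-0.0023, -0.0003, -1.0]] [-0.11706132 -0.20222856 -2.47525304] 0.2492466993746719 0.010481986668764716
cap 199 (0.5321, 0.1948, 0.0199) z,slope [-0.0046  0.0124  0.0399]
rim 1156 (0.5304, 0.1885, 0.03) [0.5312 0.1996 0.0474] [[0.5019, 0.1724], [0.5318, 0.203], [0.5591, 0.2172]]
tool 0.037 2773 (0.5289, 0.1958, 0.0235) 0.1557
tool -0.012 1036 (0.5297, 0.189, 0.018) 0.1065
tool -0.058 1079 (0.5266, 0.1917, 0.0247) 0.065
eef [0.52836078 0.18919435 0.10571032]
[0.52862764 0.18928087 0.10605441] [ 0.08798787 -0.46391727 -2.79161695] [-0.07413079 -0.03125063 -0.05737377] (array([-0.08,  0.19,  0.11]), array([-0.0017,  0.0001, -0.0004]))
```

Request:
send_rows:
  increments:
    - {"translation":[-0.05,0.08,0],"delta_rot":[-0.002,0,0],"gripper":0}
    - {"translation":[-0.05,0.08,0.1],"delta_rot":[-0.002,0,0],"gripper":0}
    - {"translation":[-0.05,0.08,0.2],"delta_rot":[-0.002,0,0],"gripper":0}
    - {"translation":[-0.05,0.08,0.2],"delta_rot":[-0.002,0,0],"gripper":0}

```text
time_s: 7.57
eef_pos: [0.5293, 0.1887, 0.104]
orientation: [0.0, 0.707, 0.707, 0.0]
ft_force: [-0.6, -0.2, -3.9]
finger_gap: 0.248
grip_force: 59.5
```

```bash
python3 look.py w8 |head -1; python3 fit2.py w8; python3 -c "
from h import *; from cell import bot; s=bot.get_state(); print(s['eef_pos'],s['ft_force'],s['ft_torque'],go(s,[.5305,.1885,.105]))"
```

```text
7.5667 [0.52930672 0.1887045  0.10397347] [[1.0, -0.0005, 0.0003], [0.0003, -0.0, -1.0]] [-0.55910748 -0.17039946 -3.94007371] 0.24809594072170496 0.004733549975388922
cap 204 (0.5307, 0.1948, 0.02) z,slope [ 0.0008 -0.0202  0.0404]
rim 1196 (0.5305, 0.1883, 0.0302) [0.5304 0.1994 0.0475] [[0.5018, 0.1721], [0.5266, 0.2028], [0.5591, 0.2173]]
tool 0.037 2767 (0.5298, 0.1956, 0.0236) 0.154
tool -0.012 1043 (0.5305, 0.1886, 0.0181) 0.105
tool -0.058 1245 (0.5293, 0.1887, 0.025) 0.0635
eef [0.52930672 0.1887045  0.10397347]
[0.52927949 0.18867802 0.10398554] [-0.42469005  0.19734234 -2.76251403] [ 0.00379819 -0.00188993  0.02169501] (array([-0.02,  0.12, -0.1 ]), array([ 0.0003,  0.0001, -0.0005]))
```

Now aligned to within 0.3 mm and level. Next, go down gently until it touches the cap.

Request:
send_rows:
  increments:
    - {"translation":[-0.02,0,0.05],"delta_rot":[0,0,0],"gripper":0}
    - {"translation":[-0.02,0,0.1],"delta_rot":[0,0,0],"gripper":0}
    - {"translation":[-0.02,0,0.15],"delta_rot":[0,0,0],"gripper":0}
    - {"translation":[-0.02,0,0.2],"delta_rot":[0,0,0],"gripper":0}
    - {"translation":[-0.02,0,0.25],"delta_rot":[0,0,0],"gripper":0}
    - {"translation":[-0.02,0,0.3],"delta_rot":[0,0,0],"gripper":0}
    - {"translation":[-0.02,0,0.3],"delta_rot":[0,0,0],"gripper":0}

```text
time_s: 8.2
eef_pos: [0.5293, 0.1885, 0.1009]
orientation: [0.0, 0.707, 0.707, 0.0]
ft_force: [0.1, -0.9, -2.5]
finger_gap: 0.247
grip_force: 59.5
```

Request:
send_rows:
  increments:
    - {"translation":[0,0,0.04],"delta_rot":[0,0,0],"gripper":0}
    - {"translation":[0,0,0.08],"delta_rot":[0,0,0],"gripper":0}
    - {"translation":[0,0,0.1],"delta_rot":[0,0,0],"gripper":0}
    - {"translation":[0,0,0.1],"delta_rot":[0,0,0],"gripper":0}

```text
time_s: 8.53
eef_pos: [0.5294, 0.1886, 0.1002]
orientation: [0.0, 0.707, 0.707, 0.0]
ft_force: [-0.8, -0.1, -0.1]
finger_gap: 0.248
grip_force: 59.8
```

```bash
python3 -c "
from h import *; from cell import bot; s=bot.get_state(); print(s['eef_pos'],s['ft_force'],s['ft_torque'],go(s,[.5293,.1885,.096]))"
```

```text
[0.52941374 0.18855607 0.1001869 ] [-0.82824787 -0.05313949 -0.13508438] [0.0541197  0.14039854 0.00015061] (array([-0.01, -0.01,  0.42]), array([ 0.0006, -0.0001, -0.0005]))
```

Contact, with the push at about 3 N. I'll continue in small steps and watch the force.

Request:
send_rows:
  increments:
    - {"translation":[0,0,0.05],"delta_rot":[0,0,0],"gripper":0}
    - {"translation":[0,0,0.1],"delta_rot":[0,0,0],"gripper":0}
    - {"translation":[0,0,0.13],"delta_rot":[0,0,0],"gripper":0}
    - {"translation":[0,0,0.13],"delta_rot":[0,0,0],"gripper":0}

```text
time_s: 8.87
eef_pos: [0.5296, 0.1886, 0.099]
orientation: [0.0, 0.707, 0.707, 0.0]
ft_force: [-0.9, 0.7, 4.9]
finger_gap: 0.248
grip_force: 60.4
```

Request:
send_rows:
  increments:
    - {"translation":[0,0,0.04],"delta_rot":[0,0,0],"gripper":0}
    - {"translation":[0,0,0.08],"delta_rot":[0,0,0],"gripper":0}
    - {"translation":[0,0,0.08],"delta_rot":[0,0,0],"gripper":0}

```text
time_s: 9.12
eef_pos: [0.5297, 0.1886, 0.0984]
orientation: [0.0, 0.707, 0.707, 0.001]
ft_force: [-0.4, -1.3, 5.9]
finger_gap: 0.248
grip_force: 60.6
```

```bash
python3 -c "
from h import *; from cell import bot; s=bot.get_state(); print(s['eef_pos'],s['ft_force'],s['ft_torque'],go(s,[.5293,.1885,.096]))"
```

```text
[0.52970981 0.18863312 0.09844822] [-0.35409634 -1.32666185  5.93823011] [-0.09625596  0.26292031 -0.03640822] (array([-0.01, -0.04,  0.24]), array([ 0.0013, -0.0003, -0.0005]))
```

Request:
send_rows:
  increments:
    - {"translation":[0,-0.03,0.04],"delta_rot":[0.001,0,0],"gripper":0}
    - {"translation":[0,-0.03,0.08],"delta_rot":[0.001,0,0],"gripper":0}
    - {"translation":[0,-0.03,0.08],"delta_rot":[0.001,0,0],"gripper":0}

```text
time_s: 9.37
eef_pos: [0.5297, 0.1887, 0.098]
orientation: [0.0, 0.707, 0.707, 0.001]
ft_force: [-1.0, 0.7, 8.2]
finger_gap: 0.25
grip_force: 60.6
```

Request:
send_rows:
  increments:
    - {"translation":[0,0,0.03],"delta_rot":[0,0,0],"gripper":0}
    - {"translation":[0,0,0.06],"delta_rot":[0,0,0],"gripper":0}
    - {"translation":[0,0,0.06],"delta_rot":[0,0,0],"gripper":0}

```text
time_s: 9.62
eef_pos: [0.5297, 0.1888, 0.0974]
orientation: [0.0, 0.707, 0.707, 0.001]
ft_force: [-0.9, 0.6, 8.3]
finger_gap: 0.251
grip_force: 60.7
```

```bash
python3 -c "
from h import *; from cell import bot; s=bot.get_state(); print(s['eef_pos'],s['ft_force'],s['ft_torque'],go(s,[.5295,.1885,.096]))"
```

```text
[0.52972729 0.18878669 0.09739864] [-0.92737227  0.58498031  8.30531881] [0.09293215 0.36224646 0.00437362] (array([-0.03, -0.02,  0.14]), array([ 0.0011, -0.0007, -0.0005]))
```

Request:
send_rows:
  increments:
    - {"translation":[-0.02,0,0.03],"delta_rot":[0.001,0,0],"gripper":0}
    - {"translation":[-0.02,0,0.05],"delta_rot":[0.001,0,0],"gripper":0}
    - {"translation":[-0.02,0,0.05],"delta_rot":[0.001,0,0],"gripper":0}

```text
time_s: 9.87
eef_pos: [0.5287, 0.1881, 0.0955]
orientation: [-0.001, 0.707, 0.707, -0.001]
ft_force: [-0.4, -1.0, -2.8]
finger_gap: 0.251
grip_force: 59.6
```

Request:
send_rows:
  increments:
    - {"translation":[0,0,0.03],"delta_rot":[0,0,0],"gripper":0}
    - {"translation":[0,0,0.05],"delta_rot":[0,0,0],"gripper":0}
    - {"translation":[0,0,0.05],"delta_rot":[0,0,0],"gripper":0}

```text
time_s: 10.12
eef_pos: [0.5289, 0.1882, 0.0953]
orientation: [-0.001, 0.707, 0.707, -0.001]
ft_force: [-0.9, -0.0, -1.7]
finger_gap: 0.245
grip_force: 59.7
```

The push dropped to about zero, so it snapped, and it is now beginning to touch the seat. One small extra press will confirm it is home.

Request:
send_rows:
  increments:
    - {"translation":[0,0.04,0.02],"delta_rot":[-0.001,0,0],"gripper":0}
    - {"translation":[0,0.04,0.04],"delta_rot":[-0.001,0,0],"gripper":0}
    - {"translation":[0,0.04,0.04],"delta_rot":[-0.001,0,0],"gripper":0}

```text
time_s: 10.37
eef_pos: [0.5294, 0.1883, 0.0952]
orientation: [-0.0, 0.707, 0.707, -0.0]
ft_force: [-1.0, 0.1, 0.5]
finger_gap: 0.249
grip_force: 60.0
```

Request:
send_rows:
  increments:
    - {"translation":[0,0,0.02],"delta_rot":[0,0,0],"gripper":0}
    - {"translation":[0,0,0.03],"delta_rot":[0,0,0],"gripper":0}
    - {"translation":[0,0,0.03],"delta_rot":[0,0,0],"gripper":0}

```text
time_s: 10.62
eef_pos: [0.5295, 0.1883, 0.0951]
orientation: [-0.0, 0.707, 0.707, -0.0]
ft_force: [-2.1, -0.6, 4.6]
finger_gap: 0.249
grip_force: 60.3
```

Steep rise with no further travel, so it is home. Retract straight up.

Request:
send_rows:
  increments:
    - {"translation":[0,0,-0.3],"delta_rot":[0,0,0],"gripper":0}
    - {"translation":[0,0,-0.8],"delta_rot":[0,0,0],"gripper":0}
    - {"translation":[0,0,-1.6],"delta_rot":[0,0,0],"gripper":0}
    - {"translation":[0,0,-3],"delta_rot":[0,0,0],"gripper":0}
    - {"translation":[0,0,-5.5],"delta_rot":[0,0,0],"gripper":0}
    - {"translation":[-1,0,-8.5],"delta_rot":[0,0,0],"gripper":0}
    - {"translation":[-4,0,-11.2],"delta_rot":[0,0,0],"gripper":0}
    - {"translation":[-7,0,-11.2],"delta_rot":[0,0,0],"gripper":0}
    - {"translation":[-7,0,-11.2],"delta_rot":[0,0,0],"gripper":0}
    - {"translation":[-7,0,-11.2],"delta_rot":[0,0,0],"gripper":0}

```text
time_s: 11.45
eef_pos: [0.5298, 0.1171, 0.2078]
orientation: [0.0, 0.708, 0.706, 0.0]
ft_force: [-0.3, -0.6, -3.8]
finger_gap: 0.251
grip_force: 59.5
```

```bash
python3 look.py w9|head -1; python3 fit2.py w9; python3 -c "
from h import *; from cell import bot; s=bot.get_state(); print(s['eef_pos'],s['ft_force'],go(s,[.527,-.15,.207]),go(s,[.527,-.2157,.207]))
import cv2;p=cv2.imread('pics/w9.png')[40:160,190:320];cv2.imwrite('pics/w9c.png',cv2.resize(p,None,fx=4,fy=4))"
```

```text
11.45 [0.52977044 0.11707578 0.20782902] [[1.0, -0.0028, 0.0006], [0.0006, 0.0002, -1.0]] [-0.32533091 -0.57172542 -3.83296029] 0.2513803745822312 0.0303458463820959
cap 1232 (0.531, 0.1886, 0.0211) z,slope [-0.0031  0.0012  0.0349]
rim 1025 (0.5308, 0.1883, 0.0301) [0.5308 0.189  0.0474] [[0.5023, 0.1599], [0.5303, 0.1919], [0.5595, 0.2168]]
tool 0.037 2770 (0.5303, 0.1237, 0.0237) 0.2578
tool -0.012 1036 (0.5311, 0.1169, 0.0179) 0.2087
tool -0.058 967 (0.5312, 0.1172, 0.0203) 0.1672
eef [0.52977044 0.11707578 0.20782902]
[0.52957984 0.11782771 0.20727601] [ 0.32923709  0.1238171  -3.01793593] (array([-2.678e+01, -2.100e-01,  2.000e-02]), array([-0.0002, -0.0002, -0.0019])) (array([-3.335e+01, -1.900e-01,  2.000e-02]), array([-0.0002, -0.0002, -0.0019]))
```

View pics/w9c.png

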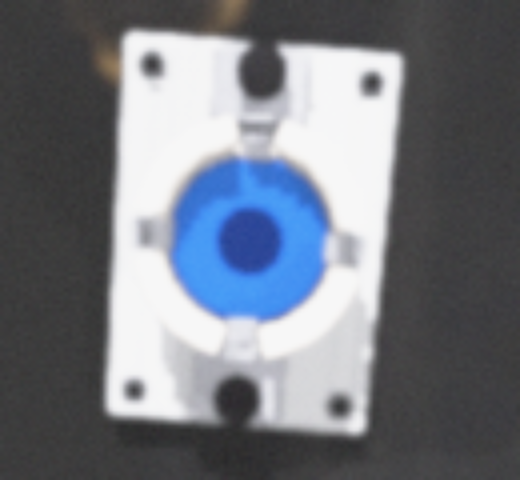

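The cap (crop centre 250,240) lies level and 12.5 mm below the rim, under the clips: fully home. Now I carry the tool back over the box.

Request:
send_rows:
  increments:
    - {"translation":[-2,0,0],"delta_rot":[0,0,0],"gripper":0}
    - {"translation":[-5.5,0,0],"delta_rot":[0,0,0],"gripper":0}
    - {"translation":[-9,-0.1,0],"delta_rot":[0,0,0],"gripper":0}
    - {"translation":[-13,-0.1,0],"delta_rot":[0,0,0],"gripper":0}
    - {"translation":[-17,-0.2,0],"delta_rot":[0,0,0],"gripper":0}
    - {"translation":[-21,-0.2,0],"delta_rot":[0,0,0],"gripper":0}
    - {"translation":[-25,-0.3,0],"delta_rot":[0,0,0],"gripper":0}
    - {"translation":[-28.5,-0.3,0],"delta_rot":[0,0,-0.002],"gripper":0}
    - {"translation":[-31.5,-0.33,0],"delta_rot":[0,0,-0.002],"gripper":0}
    - {"translation":[-33.3,-0.33,0],"delta_rot":[0,0,-0.002],"gripper":0}

```text
time_s: 12.33
eef_pos: [0.526, -0.217, 0.2063]
orientation: [-0.0, 0.707, 0.707, -0.001]
ft_force: [-0.4, -0.4, -3.5]
finger_gap: 0.252
grip_force: 59.5
```

Request:
send_rows:
  increments:
    - {"translation":[0,0,3],"delta_rot":[0,0,0],"gripper":0}
    - {"translation":[0,0,6],"delta_rot":[0,0,0],"gripper":0}
    - {"translation":[0,0,8.5],"delta_rot":[0,0,0],"gripper":0}
    - {"translation":[0,0,9.5],"delta_rot":[0,0,0],"gripper":0}
    - {"translation":[0,0,9.5],"delta_rot":[0,0,0],"gripper":0}
    - {"translation":[0,0,9.5],"delta_rot":[0,0,0],"gripper":0}
    - {"translation":[0,0,9.5],"delta_rot":[0,0,0],"gripper":0}

```text
time_s: 12.92
eef_pos: [0.5271, -0.2147, 0.1134]
orientation: [0.001, 0.706, 0.708, 0.0]
ft_force: [-0.8, 0.3, -2.0]
finger_gap: 0.247
grip_force: 59.4
```

```bash
cat > fit3.py <<'E'
import pickle,sys; from h import *
s,c,p,z=pickle.load(open(sys.argv[1]+'.pkl','rb')); e=np.array(s['eef_pos'])
def circ(P):
    (x,y),r=cv2.minEnclosingCircle(P[:,:2].astype(np.float32)); return round(x,4),round(y,4),round(r,4),len(P)
Q=pts(c,z,z>0); g=np.array([.5274,-.2157]); d=np.hypot(*(Q[:,:2]-g).T)
for lo,hi,r in((.017,.023,.034),(.003,.009,.04)):
    q=Q[(d<r)&(Q[:,2]>lo)&(Q[:,2]<hi)]; print('rest',lo,circ(q))
q=Q[np.hypot(*(Q[:,:2]-e[:2]).T)<.025]
for lo,hi in((-.012,.001),(-.058,-.04)):
    t=q[(q[:,2]>e[2]+lo)&(q[:,2]<e[2]+hi)]; print('tool',lo,circ(t),t[:,2].max().round(4))
print(go(s,[e[0],e[1],.0665]))
E
python3 look.py w10|head -1; python3 fit3.py w10
```

```text
12.9167 [ 0.5271397  -0.2146952   0.11337181] [[1.0, 0.0022, 0.0013], [0.0013, -0.0009, -1.0]] [-0.8306109   0.33944306 -2.04368476] 0.24702022032729995 0.004538609744478089
rest 0.017 (0.5271, -0.2154, 0.0289, 770)
rest 0.003 (0.5273, -0.2154, 0.0359, 1724)
tool -0.012 (0.5285, -0.2148, 0.018, 1037) 0.1143
tool -0.058 (0.5285, -0.2146, 0.0204, 984) 0.0729
(array([ 0.  , -0.01,  4.69]), array([0.0013, 0.0009, 0.0022]))
```

Request:
send_rows:
  increments:
    - {"translation":[-0.09,-0.12,1],"delta_rot":[0.001,0.001,0],"gripper":0}
    - {"translation":[-0.09,-0.12,2],"delta_rot":[0.001,0.001,0],"gripper":0}
    - {"translation":[-0.09,-0.12,2.8],"delta_rot":[0.001,0.001,0],"gripper":0}
    - {"translation":[-0.09,-0.12,2.8],"delta_rot":[0.001,0.001,0],"gripper":0}
    - {"translation":[-0.09,-0.12,2.8],"delta_rot":[0.001,0.001,0],"gripper":0}
    - {"translation":[-0.09,-0.12,2.8],"delta_rot":[0.001,0.001,0],"gripper":0}

```text
time_s: 13.47
eef_pos: [0.5247, -0.2157, 0.0838]
orientation: [-0.001, 0.707, 0.708, -0.0]
ft_force: [0.8, -0.8, -3.7]
finger_gap: 0.247
grip_force: 59.5
```

```bash
python3 look.py w11|head -1; python3 fit3.py w11
```

```text
13.4667 [ 0.52467718 -0.21565573  0.08379669] [[1.0, 0.0014, -0.0019], [-0.0019, 0.001, -1.0]] [ 0.75467671 -0.81057276 -3.74184025] 0.2465641382171516 0.010032923084656947
rest 0.017 (0.5272, -0.2155, 0.029, 1043)
rest 0.003 (0.5272, -0.2155, 0.0358, 1757)
tool -0.012 (0.5258, -0.2159, 0.0181, 1046) 0.0848
tool -0.058 (0.526, -0.2156, 0.0203, 985) 0.0428
(array([-0.  ,  0.  ,  1.73]), array([-0.0019, -0.001 ,  0.0014]))
```

Request:
send_rows:
  increments:
    - {"translation":[0,0.13,0],"delta_rot":[-0.002,-0.001,0],"gripper":0}
    - {"translation":[0,0.13,0.4],"delta_rot":[-0.002,-0.001,0],"gripper":0}
    - {"translation":[0,0.13,0.8],"delta_rot":[-0.002,-0.001,0],"gripper":0}
    - {"translation":[0,0.13,0.8],"delta_rot":[-0.002,-0.001,0],"gripper":0}
    - {"translation":[0,0.13,0.8],"delta_rot":[-0.002,-0.001,0],"gripper":0}

```text
time_s: 13.93
eef_pos: [0.5257, -0.2154, 0.0754]
orientation: [-0.0, 0.707, 0.708, -0.0]
ft_force: [0.6, -0.3, -2.7]
finger_gap: 0.252
grip_force: 59.5
```

```bash
python3 look.py w12|head -1; python3 fit3.py w12
```

```text
13.9333 [ 0.52568662 -0.21544847  0.07543326] [[1.0, 0.0015, -0.0005], [-0.0005, 0.0002, -1.0]] [ 0.55652224 -0.26428335 -2.67175761] 0.252060514521123 0.006889545836329836
rest 0.017 (0.527, -0.2156, 0.029, 1127)
rest 0.003 (0.5272, -0.2155, 0.0359, 1765)
tool -0.012 (0.527, -0.2155, 0.018, 1035) 0.0764
tool -0.058 (0.5256, -0.2155, 0.025, 1328) 0.0348
(array([-0.  ,  0.  ,  0.89]), array([-0.0005, -0.0002,  0.0015]))
```

Centred. Lower it to the floor.

Request:
send_rows:
  increments:
    - {"translation":[0,0.02,0.3],"delta_rot":[0,0,0],"gripper":0}
    - {"translation":[0,0.02,0.6],"delta_rot":[0,0,0],"gripper":0}
    - {"translation":[0,0.02,0.75],"delta_rot":[0,0,0],"gripper":0}
    - {"translation":[0,0.02,0.8],"delta_rot":[0,0,0],"gripper":0}
    - {"translation":[0,0.02,0.8],"delta_rot":[0,0,0],"gripper":0}

```text
time_s: 14.4
eef_pos: [0.526, -0.2155, 0.0675]
orientation: [-0.0, 0.707, 0.708, -0.0]
ft_force: [0.6, 0.2, -2.6]
finger_gap: 0.253
grip_force: 59.5
```

Request:
send_rows:
  increments:
    - {"translation":[0,0,0.05],"delta_rot":[0,0,0],"gripper":0}
    - {"translation":[0,0,0.08],"delta_rot":[0,0,0],"gripper":0}
    - {"translation":[0,0,0.08],"delta_rot":[0,0,0],"gripper":0}

```text
time_s: 14.65
eef_pos: [0.5262, -0.2156, 0.067]
orientation: [0.0, 0.707, 0.708, 0.0]
ft_force: [-0.4, -0.5, -3.1]
finger_gap: 0.25
grip_force: 59.5
```

Request:
send_rows:
  increments:
    - {"translation":[0,0,0.05],"delta_rot":[0,0,0],"gripper":0}
    - {"translation":[0,0,0.08],"delta_rot":[0,0,0],"gripper":0}
    - {"translation":[0,0,0.08],"delta_rot":[0,0,0],"gripper":0}

```text
time_s: 14.9
eef_pos: [0.5263, -0.2157, 0.0663]
orientation: [0.0, 0.707, 0.708, 0.0]
ft_force: [0.9, 0.1, -2.7]
finger_gap: 0.247
grip_force: 59.6
```

Request:
send_rows:
  increments:
    - {"translation":[0,0,0.02],"delta_rot":[0,0,0],"gripper":0}
    - {"translation":[0,0,0.03],"delta_rot":[0,0,0],"gripper":0}
    - {"translation":[0,0,0.03],"delta_rot":[0,0,0],"gripper":0}

```text
time_s: 15.15
eef_pos: [0.5264, -0.2158, 0.0662]
orientation: [0.0, 0.707, 0.708, 0.0]
ft_force: [-1.0, -0.0, 1.6]
finger_gap: 0.249
grip_force: 60.0
```

Touching the floor of the rest. Release, then rise.

Request:
send_rows:
  increments:
    - {"translation":[0,0,0],"delta_rot":[0,0,0],"gripper":0.35}
    - {"translation":[0,0,0],"delta_rot":[0,0,0],"gripper":0.6}
    - {"translation":[0,0,0],"delta_rot":[0,0,0],"gripper":1}
    - {"translation":[0,0,0],"delta_rot":[0,0,0],"gripper":1}
    - {"translation":[0,0,0],"delta_rot":[0,0,0],"gripper":1}
    - {"translation":[0,0,0],"delta_rot":[0,0,0],"gripper":1}
    - {"translation":[0,0,0],"delta_rot":[0,0,0],"gripper":1}

```text
time_s: 15.73
eef_pos: [0.5262, -0.2156, 0.0659]
orientation: [0.0, 0.707, 0.708, 0.0]
ft_force: [-0.1, 1.0, 0.3]
finger_gap: 0.994
grip_force: 0.0
```

Request:
send_rows:
  increments:
    - {"translation":[0,0,-1],"delta_rot":[0,0,0],"gripper":1}
    - {"translation":[0,0,-3],"delta_rot":[0,0,0],"gripper":1}
    - {"translation":[0,0,-6],"delta_rot":[0,0,0],"gripper":1}
    - {"translation":[0,0,-10],"delta_rot":[0,0,0],"gripper":1}
    - {"translation":[0,0,-14],"delta_rot":[0,0,0],"gripper":1}
    - {"translation":[0,0,-18],"delta_rot":[0,0,0],"gripper":1}
    - {"translation":[0,0,-20],"delta_rot":[0,0,0],"gripper":1}
    - {"translation":[0,0,-20],"delta_rot":[0,0,0],"gripper":1}
    - {"translation":[0,0,-20],"delta_rot":[0,0,0],"gripper":1}

```text
time_s: 16.48
eef_pos: [0.5267, -0.2158, 0.2678]
orientation: [0.002, 0.707, 0.708, 0.001]
ft_force: [0.5, 0.0, -0.5]
finger_gap: 0.999
grip_force: 0.0
```

```bash
python3 look.py w13|head -1; python3 fit.py w13; python3 - <<'E'
from h import *; from cell import bot
p,z=bot.camera('side'); cv2.imwrite('pics/sideend.png',cv2.resize(p[120:350,180:400,::-1],None,fx=2.5,fy=2.5))
E
```

```text
16.4833 [ 0.52671294 -0.21579668  0.26778111] [[1.0, 0.0015, 0.0032], [0.0032, -0.0013, -1.0]] [ 0.46931433  0.03141442 -0.46733468] 0.9985428031507287 0.02547745743347284
top 357 (0.5279, -0.2162, 0.0121) [ 0.5279 -0.2153  0.1097]
0.016 572 (0.5273, -0.2158, 0.029) [ 0.5273 -0.2075  0.02  ] [[0.5, -0.2379], [0.5554, -0.1879]]
0.005 389 (0.5271, -0.2152, 0.0353) [ 0.5265 -0.2052  0.0061] [[0.4949, -0.2442], [0.5605, -0.1828]]
0.045 245 (0.5279, -0.216, 0.018) [ 0.528  -0.2088  0.0589] [[0.511, -0.225], [0.5451, -0.1987]]
```

View pics/sideend.png

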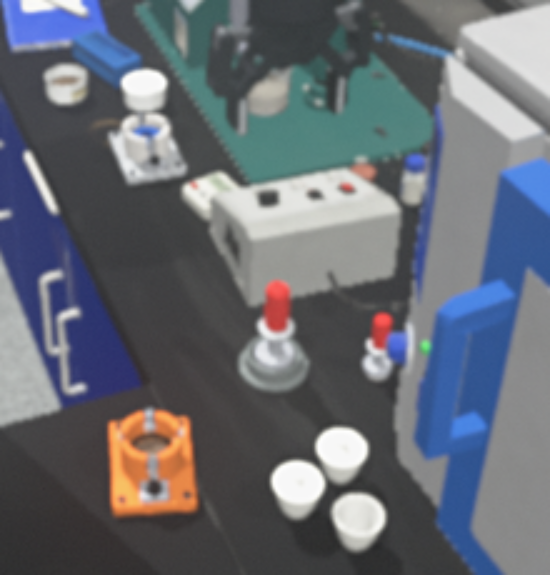

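The tool stands upright in its rest (275,340 in the crop), the cap is down in its cup (148,132), the gripper is clear above, and the bystanders visible in this crop look unmoved. I'm handing in.

```bash
python3 -c "
from cell import bot; print(bot.finish_job())"
```

```text
the job is handed in; nothing more can be done
None
```

Job handed in at about 16.5 s: the cap snapped home with a highest measured push of about 12 N, and the tool is back upright in its rest and released, with the gripper clear above it.

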